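# Third hand for a coat rail: line up the hook blocks and press them against the sprung stop

## Robot

A 6-joint arm with a two-finger parallel gripper is mounted at the origin on the work surface. World frame = base frame: x ahead of the robot, y to its left, z up, the work surface at z = 0. Lengths are in m, angles in degrees, forces in N, time in s.
With the tool pointing down it reaches from about 0.4 to 0.825 m from the base axis. Payload 7 kg.
Tool frame: the origin (TCP) lies at the centre of the arm's flange, where the gripper is bolted on; the fingertips stand 178 mm ahead of it and the grasp point (between the pads) lies 159 mm ahead of it; z points along the fingers, y is the line along which they close (so a half turn about z gives the same grasp; the last joint's range is limited). The gripper opens to 88 mm and grips with 3 to 60 N. Pads are 19 mm wide; open, the fingers measure 130 mm over their backs; the gripper's body (78 mm by 193 mm) begins 47 mm behind the grasp point.
Start: joints at [91.507, 20.546, 0.682, 0, -70.136, -16.507], TCP at [0.175, 0.652, 0.405] pointing down, gripper open.
Joint ranges: [-176.03, 176.03], [-82.01, 121.73], [-58.28, 71.71], [-173.87, 95.51], [-174.79, -0.11], [-173.66, 173.66]. Speed limits (degrees/s): [136.94, 136.94, 172.46, 180, 180, 180].

## Interface

Orientations are given as [roll, pitch, yaw] about the fixed x, y, z axes, in that order (R = Rz(yaw) Ry(pitch) Rx(roll)).
In Python, from plant import telemetry, snapshot, workorder, nets gives the robot as it stands.
- The arm moves only by the shell command python3 -m creep 'ROWS'. ROWS is JSON, a list that holds one entry, the list of rows, each a list of 5 numbers: the shift along the tool's x, y, z normalised to -1 to 1, where 1 is 0.2 m, then the turn about the tool's z normalised to -1 to 1, where 1 is pi/2 rad, then the opening, from 0 (shut) to 1 (fully open). In form: [[[x, y, z, spin, hand], ...]]. A call has 1 to 8 rows; each row shifts and turns the commanded pose from where the row before left it, along the tool's axes as they then stand; what a row does not reach is not made up. A row lasts 1/12 s, in which the tool goes at most 41.7 mm and 7.16 degrees, less where a joint would pass 70% of its speed; a pose out of reach is approached as far as the arm can. A call with a number of a shift or a turn outside -1 to 1 is refused whole. A call with a gripper value outside its range is refused whole. The fingers move at their own pace and stop on an object; the grip force is fixed at half the most. Time passes only in rows, so rows that do not move let the fingers close. It gives the time, the measured TCP pose, the force, the opening and the grip force at its end, in the units of the state.
- telemetry.get_obs(): the state, without advancing time (a new reading comes with each control period).
- snapshot(name): name is "scene" or "side" or "wrist"; returns a dict with "frame" (480x640x3 uint8, red, green, blue), "fx", "fy", "cx", "cy" (pixels), "rvec" (rotation vector, rad) and "tvec" (3), from world to camera coordinates, as OpenCV has them; the wrist camera has in their place "mount" (4x4, takes a point from camera to tool coordinates, whose origin is the TCP and whose axes are the flange's). Camera axes: x right, y down, z forward; pixel columns grow to the right and rows downward; lengths in m; the calibration is good to about 2 mm. The wrist camera is an equidistant fisheye: a pixel r from the principal point sees the ray r / f radians off the axis. A picture is of the moment at which its call begins: read the wrist's pose just before it. There is no depth.
- workorder.close_job(): hands the job in; it is judged then, once.
Trained networks look in a picture, given as the dict that the camera call returned (one of the last four; its "shot" number tells which), for a name from the list of things; names that differ only in an ending like _2 or _b are one class to them, and where a whole thing is asked for, a point or a joint stands for the part that bears it (a point fixed in the world has none). Each returns a list of dicts, best first, with "confidence" (0 to 1); they miss things now and then, are a little off and sometimes report something else, mostly with a low value. They report only what shows in the picture. A call takes as long as a camera call. They do not tell look-alikes from the thing itself.
- nets.find_in(picture, query): "uv" ([column, row] in pixels, amid what is visible of it).
- nets.masks_of(picture, query): "region" (480x640 bool, what is visible of it) and "uv" ([column, row] in pixels, amid what is visible of it).
- nets.landmark_of(picture, query): "uv" ([column, row] in pixels: a listed point, or the origin of a listed thing).
The state is a dict: "clock": time; "joint_pos": joint angles; "qvel": joint speeds; "tau": joint torques, N m; "tool_pos": TCP position; "orientation": TCP orientation; "force": force on the tool from outside, world axes, zero at the start; "moment": the same for the moment, N m; "opening": finger opening in m; "gripper_force": force on a finger pad.
Only numpy, scipy, OpenCV 4.12 (cv2) and the standard library are available. Lean on these libraries where they do the work, as an engineer would, in place of code of your own. Each camera call takes 0.05 s, during which the arm holds its last target. There are 200 camera calls.

## Task

I am putting together a coat rail from hook blocks in the aluminium channel: behind the red block that already lies there, set the pale wooden block and then the dark wooden block into the channel, flat on its floor in one straight row with the red one nearest the stop, leaving the other loose things on the sideboard where they are. Then push on the end of the dark block along the channel so that the whole row closes up and presses the black sprung pad in until its red pointer stands in the middle of the green band (about 10 N, never more than 25 N). Finish while still holding that steady push: do not let go, I will fasten the row while you hold it.

Things in the scene. Friction and masses are not known exactly. Their poses are not given: they have to be found in the camera images.
- channel: Fixed aluminium U-channel, 360 mm long along its own y, 68 mm wide along x. Floor 5 mm thick; side walls 4 mm thick, 20 mm high over the sideboard, 60 mm clear between them. Origin: centre of its underside. At the +y end (y 135 to 180 mm) a blue stop housing 50 mm high; the -y end is open, no end wall.
- band (a point): Middle of the green band, 16 mm long, on top of a white strip (24 mm wide along x, 80 mm along y, 20 mm high) outside the channel's -x wall beside the pad: x -46, y 114, z 20 mm in the channel's frame.
- pad: Black pad, 50 mm wide, 12 mm thick, 36 mm high, sliding along the channel's y on a spring. Origin: centre of its underside; at rest at y 94 mm, z 6 mm in the channel's frame, face towards the row at y 88. A red pointer at its y reaches over the white strip. The spring resists pressing to +y with 0.5 N per mm: 20 mm = 10 N, pointer mid-band; band edges 6 and 14 N; bottoms out at 33 mm.
- block_red: Red hook block, already lying in the channel with its length along it, 2 to 15 mm short of the pad, free to slide. 50 mm wide, 60 mm long along its y, 40 mm high, 0.09 to 0.18 kg; a square brass peg (22 x 22 mm, top 72 mm above the underside) stands on the middle of its top, sides parallel to the block's. Origin: centre of its underside. 
- block_pale: Hook block of pale wood, on the sideboard at first. 50 mm wide, 60 mm long along its y, 40 mm high, 0.09 to 0.18 kg; a square brass peg (22 x 22 mm, top 72 mm above the underside) stands on the middle of its top, sides parallel to the block's. Origin: centre of its underside. Goes in the middle of the row, its y along the channel (either way round).
- block_dark: Hook block of dark brown wood, on the sideboard at first. 50 mm wide, 60 mm long along its y, 40 mm high, 0.09 to 0.18 kg; a square brass peg (22 x 22 mm, top 72 mm above the underside) stands on the middle of its top, sides parallel to the block's. Origin: centre of its underside. Goes last, y along the channel (either way round); push its free end face.
- spare: Spare white block without a peg, 50 x 60 x 40 mm, near the pale and dark ones; not used, leave alone. Origin: centre of its underside.
- screwdriver: Loose screwdriver lying on the right side; leave alone.
- polish: Low black shoe-polish tin with a white lid, 72 mm across, 32 mm high, on the left; leave alone. Origin: centre of its underside.
- spray: Blue bottle with orange cap, 52 mm across, 160 mm high, behind on the right; leave alone. Origin: centre of its underside.
- brush: Brush lying at the left; leave alone.
- screwbox: Grey open box with dividers, 100 x 140 x 35 mm, at the far right; leave alone. Origin: centre of its underside.
Mind the look-alikes: they are no part of the job. What is shaped like the block_dark but purple or turquoise is not meant.

How it is judged:
By the outcome, as a careful person would: the job done as asked, in the order asked, and still so for the second after the job is handed in, while the arm keeps its last pose, push and grip.
It also fails if it takes over 64 s, if anything falls off the work surface, if the arm or the gripper's body presses on something with over 40 N, if the wrist force passes 120 N, or if a joint passes its speed limit or range.

## Working session

There is one attempt and no reset: what is moved stays moved. The work goes in short steps, Python scripts to look and compute and a shell command to move; the robot and the scene stay as the last step left them, time stands still between calls to the robot, and variables do not carry over. Pictures are saved under pics/ and viewed, at most 10 in all, crops included, and the job is handed in when it is done.

```bash
mkdir -p pics; cat > h.py <<'E'
import numpy as np, cv2
from plant import telemetry, snapshot, workorder, nets
def ray(p,uv):
    R=cv2.Rodrigues(np.array(p["rvec"],float))[0];t=np.array(p["tvec"],float).ravel()
    d=R.T@np.array([(uv[0]-p["cx"])/p["fx"],(uv[1]-p["cy"])/p["fy"],1]);return -R.T@t,d
def onz(p,uv,z):
    c,d=ray(p,uv);return c+d*(z-c[2])/d[2]
def tri(p,u,q,v):
    c,d=ray(p,u);e,f=ray(q,v);s=np.linalg.lstsq(np.c_[d,-f],e-c,rcond=None)[0]
    a,b=c+d*s[0],e+f*s[1];return (a+b)/2,np.linalg.norm(a-b)
def proj(p,X):
    return cv2.projectPoints(np.array(X,float).reshape(-1,1,3),np.array(p["rvec"],float),np.array(p["tvec"],float),np.array([[p["fx"],0,p["cx"]],[0,p["fy"],p["cy"]],[0,0,1.]]),None)[0].reshape(-1,2)
def save(n,img): cv2.imwrite("pics/"+n,cv2.cvtColor(img,cv2.COLOR_RGB2BGR))
E
python3 - <<'E'
from h import *
np.set_printoptions(precision=3,suppress=True)
s=snapshot("scene");d=snapshot("side")
save("scene.png",s["frame"]);save("side.png",d["frame"])
for n in ["channel","band","pad","block_red","block_pale","block_dark","spare"]:
  for nm,p in(("scene",s),("side",d)):
    print(n,nm,[(np.round(r["uv"]),round(r["confidence"],2),onz(p,r["uv"],0.02 if n=="band" else 0.0)[:2]) for r in nets.landmark_of(p,n)[:4]])
o=telemetry.get_obs();print(o)
E
```

```text
channel scene []
channel side [(array([348., 248.]), 0.77, array([ 0.606, -0.017])), (array([271., 217.]), 0.74, array([0.427, 0.204])), (array([302., 296.]), 0.64, array([ 0.406, -0.157]))]
band scene [(array([352., 227.]), 0.69, array([0.544, 0.094]))]
band side [(array([318., 227.]), 0.67, array([0.544, 0.084]))]
pad scene [(array([357., 243.]), 0.53, array([0.587, 0.081])), (array([337., 261.]), 0.53, array([ 0.614, -0.007]))]
pad side [(array([334., 229.]), 0.45, array([0.598, 0.079]))]
block_red scene [(array([344., 249.]), 0.81, array([0.587, 0.037])), (array([305., 222.]), 0.75, array([ 0.436, -0.001]))]
block_red side [(array([338., 236.]), 0.61, array([0.595, 0.043]))]
block_pale scene [(array([252., 240.]), 0.58, array([ 0.425, -0.168]))]
block_pale side [(array([302., 295.]), 0.66, array([ 0.409, -0.153]))]
block_dark scene [(array([309., 224.]), 0.75, array([0.449, 0.006])), (array([275., 209.]), 0.74, array([ 0.34 , -0.052])), (array([346., 179.]), 0.71, array([0.323, 0.226])), (array([322., 199.]), 0.58, array([0.372, 0.099]))]
block_dark side [(array([265., 243.]), 0.89, array([0.372, 0.09 ])), (array([236., 219.]), 0.89, array([0.318, 0.23 ])), (array([264., 275.]), 0.78, array([ 0.33 , -0.041])), (array([293., 256.]), 0.61, array([0.436, 0.006]))]
spare scene [(array([359., 196.]), 0.73, array([0.417, 0.21 ]))]
spare side [(array([268., 215.]), 0.73, array([0.42 , 0.216]))]
{'clock': 0.8, 'joint_pos': array([ 91.507,  20.543,   0.681,  -0.001, -70.135, -16.508]), 'qvel': array([-0.112,  0.007, -0.044, -0.01 ,  0.015, -0.093]), 'tau': array([  0.001, -58.228,  29.329,   7.002,   0.013,  -0.   ]), 'tool_pos': array([0.175, 0.652, 0.405]), 'orientation': array([-179.997,    0.002,  -15.002]), 'force': array([-0.798,  0.117, -0.354]), 'moment': array([ 0.057, -0.003, -0.006]), 'gripper_force': 0.0, 'opening': 0.08757683105618945}
```

View pics/scene.png

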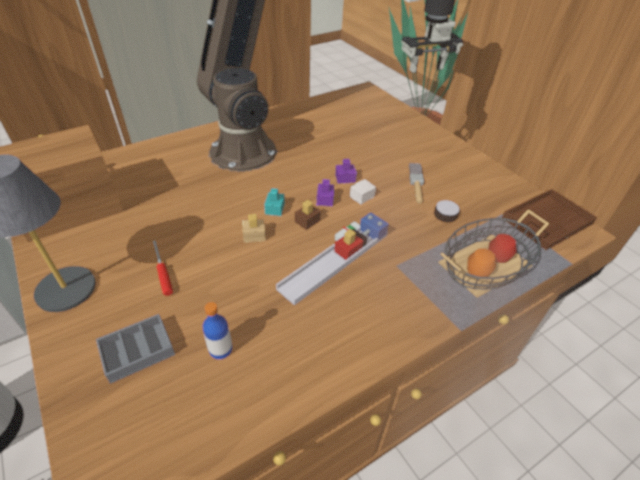

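View pics/side.png

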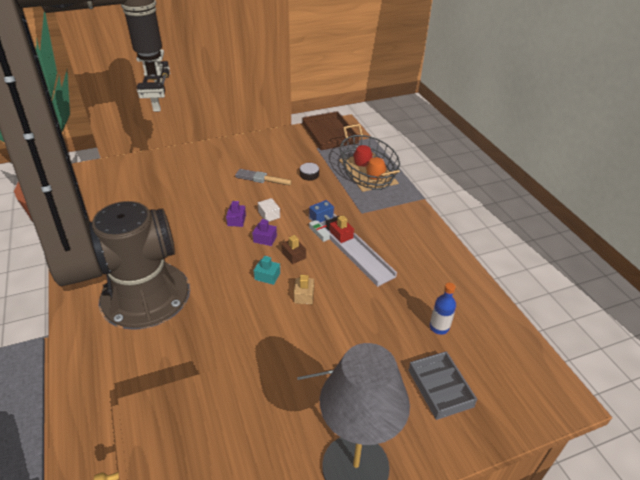

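Scene view: the dark-block candidates are the brown block (307,215), the purple ones (346,172) and (326,193), and the turquoise one (275,203). Brown is the one meant, because the task says dark brown wood. The pale block is at (254,231), the white spare has no peg at (363,191), and the red block is in the channel at (349,243). I'll move the wrist camera over this area to measure and confirm with a crop.

```bash
python3 -m creep '[[[0.123,0.14,0,0,1],[0.123,0.14,0,0,1],[0.123,0.14,0,0,1],[0.123,0.14,0,0,1],[0.123,0.14,0,0,1],[0.123,0.14,0,0,1],[0.123,0.14,0,0,1],[0.123,0.14,0,0,1]]]'
python3 -m creep '[[[0.123,0.14,0,0,1],[0.123,0.14,0,0,1],[0.123,0.14,0,0,1],[0.123,0.14,0,0,1],[0.123,0.14,0,0,1],[0.123,0.14,0,0,1],[0.123,0.14,0,0,1],[0.123,0.14,0,0,1]]]'
python3 -m creep '[[[0.123,0.14,0,0,1],[0.123,0.14,0,0,1],[0.123,0.14,0,0,1],[0.123,0.14,0,0,1],[0,0,0,0,1],[0,0,0,0,1]]]'
cat >> h.py <<'E'
from scipy.spatial.transform import Rotation as Ro
def wpose(): 
    o=telemetry.get_obs();T=np.eye(4);T[:3,:3]=Ro.from_euler("xyz",o["orientation"],degrees=True).as_matrix();T[:3,3]=o["tool_pos"];return T
def wray(p,T,uv):
    M=T@np.array(p["mount"]);a=(uv[0]-p["cx"])/p["fx"];b=(uv[1]-p["cy"])/p["fy"];r=np.hypot(a,b)+1e-12
    return M[:3,3],M[:3,:3]@np.array([np.sin(r)*a/r,np.sin(r)*b/r,np.cos(r)])
def wonz(p,T,uv,z):
    c,d=wray(p,T,uv);return (c+d*(z-c[2])/d[2])
def wproj(p,T,X):
    M=np.linalg.inv(T@np.array(p["mount"]));x=np.atleast_2d(X)@M[:3,:3].T+M[:3,3]
    h=np.hypot(x[:,0],x[:,1]);r=np.arctan2(h,x[:,2]);return np.c_[p["cx"]+p["fx"]*r*x[:,0]/h,p["cy"]+p["fy"]*r*x[:,1]/h]
E
python3 - <<'E'
from h import *
np.set_printoptions(precision=3,suppress=True)
T=wpose();w=snapshot("wrist");save("w1.png",w["frame"])
print({k:w[k] for k in("fx","cx","cy","mount")},T)
for n in ["channel","band","pad","block_red","block_pale","block_dark","spare"]:
    print(n,[(np.round(r["uv"]),round(r["confidence"],2),wonz(w,T,r["uv"],0.02 if n=="band" else 0.005*(n in("channel","pad","block_red")))[:2]) for r in nets.landmark_of(w,n)[:4]])
E
```

```text
clock: 1.47
tool_pos: [0.3072, 0.3829, 0.4049]
orientation: [-180.0, -0.0, -15.0]
force: [0.1, -0.2, 0.5]
opening: 0.0877
gripper_force: 0.0
clock: 2.13
tool_pos: [0.4392, 0.1155, 0.4052]
orientation: [-179.9, -0.0, -15.0]
force: [1.7, 1.2, 0.5]
opening: 0.0876
gripper_force: 0.0
clock: 2.63
tool_pos: [0.5054, -0.0182, 0.4043]
orientation: [180.0, 0.0, -15.2]
force: [-1.1, -0.0, 0.7]
opening: 0.0879
gripper_force: 0.0
{'fx': 371.64829954431775, 'cx': 317.6852939274302, 'cy': 241.39521035120015, 'mount': array([[-0.001, -0.958, -0.286,  0.079],
       [ 1.   , -0.001, -0.001, -0.001],
       [ 0.   , -0.286,  0.958,  0.021],
       [ 0.   ,  0.   ,  0.   ,  1.   ]])} [[ 0.965 -0.263 -0.001  0.505]
 [-0.263 -0.965 -0.    -0.018]
 [-0.001  0.    -1.     0.404]
 [ 0.     0.     0.     1.   ]]
channel [(array([280., 110.]), 0.78, array([ 0.614, -0.008]))]
band [(array([210., 206.]), 0.6, array([0.543, 0.087]))]
pad [(array([202., 159.]), 0.88, array([0.591, 0.085]))]
block_red [(array([242., 131.]), 0.83, array([0.606, 0.035]))]
block_pale [(array([455., 257.]), 0.67, array([ 0.412, -0.154]))]
block_dark [(array([246., 334.]), 0.9, array([0.381, 0.107])), (array([380., 337.]), 0.86, array([ 0.335, -0.048])), (array([186., 386.]), 0.8, array([0.32 , 0.219])), (array([313., 274.]), 0.59, array([0.436, 0.007]))]
spare [(array([153., 321.]), 0.66, array([0.425, 0.221]))]
```

View pics/w1.png

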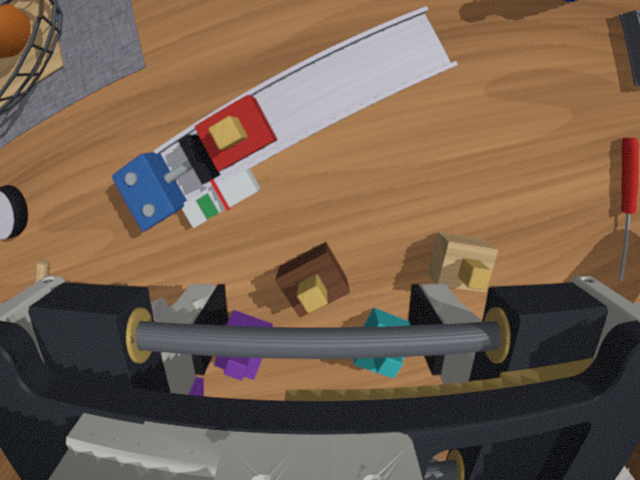

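```bash
cat > fit.py <<'E'
from h import *
from scipy.optimize import minimize
def box(x0,x1,y0,y1,z0,z1): return np.array([[x,y,z] for x in(x0,x1) for y in(y0,y1) for z in(z0,z1)])
BLK=[box(-.025,.025,-.03,.03,0,.04),box(-.011,.011,-.011,.011,.04,.072)]
CH=[box(-.034,.034,-.18,.18,0,.02),box(-.034,.034,.135,.18,0,.05),box(-.058,-.034,.074,.154,0,.02)]
PAD=[box(-.025,.025,.088,.1,.006,.042)]
def place(B,v,z=0):
    c,s=np.cos(v[2]),np.sin(v[2]);return B@np.array([[c,-s,0],[s,c,0],[0,0,1]]).T+[v[0],v[1],z]
def ren(pj,hulls):
    m=np.zeros((480,640),np.uint8)
    for B in hulls:
        q=pj(B); cv2.fillConvexPoly(m,cv2.convexHull(np.round(q*16).astype(np.int32)),1,shift=4,lineType=8)
    return m>0
def fit(pj,mask,model,v0,z=0,extra=(),ign=None):
    ok=np.ones_like(mask) if ign is None else ~ign
    def f(v):
        m=ren(pj,[place(B,[v[0],v[1],v[2]/3],z) for B in model]+list(extra));return 1-((m&mask&ok).sum()/((m|mask)&ok).sum())
    best=None
    for y in v0[2]:
        x=np.array([v0[0],v0[1],3*y]);S=np.vstack([x]+[x+d for d in np.diag([.01,.01,.4])])
        for _ in range(2):
            r=minimize(f,x,method="Nelder-Mead",options=dict(initial_simplex=S,xatol=1e-4,fatol=1e-5,maxfev=150));x=r.x;S=np.vstack([x]+[x+d for d in np.diag([-.004,.004,.1])])
        if best is None or r.fun<best.fun:best=r
    return [best.x[0],best.x[1],best.x[2]/3],1-best.fun
def mk(p,n,near):
    c=[r for r in nets.masks_of(p,n) if np.hypot(*(np.array(r["uv"])-near))<30];return c[0]["region"].astype(bool)
E
cat > m.py <<'E'
from fit import *
np.set_printoptions(precision=4,suppress=True)
T=wpose();w=snapshot("wrist");pj=lambda X:wproj(w,T,X)
A=[-.8,-.4,0,.4,.8,1.2,1.57]
im=w["frame"].copy()
def draw(v,B,z=0):
    for b in B:
        cv2.polylines(im,[cv2.convexHull(np.round(pj(place(b,v,z))).astype(np.int32))],True,(0,255,0),1)
for n,u,x in(("block_pale",(463,262),(.412,-.154)),("block_dark",(312,282),(.436,.007))):
    m=mk(w,n,u);v,s=fit(pj,m,BLK,(*x,A));print(n,v,np.degrees(v[2]),s);draw(v,BLK)
mr=mk(w,"block_red",(236,132));vr,s=fit(pj,mr,BLK,(.6,.035,[-.3,0,.3]),.005);print("red",vr,np.degrees(vr[2]),s);draw(vr,BLK,.005)
mc=mr.copy()
for n in("channel","pad"):
    for r in nets.masks_of(w,n)[:1]: mc|=r["region"].astype(bool)
ign=np.zeros_like(mc)
vc,s=fit(pj,mc,CH,(.61,-.01,[-.2,0,.2]),0,[place(B,vr,.005) for B in BLK]);print("ch",vc,np.degrees(vc[2]),s);draw(vc,CH);draw(vc,PAD)
c,s=np.cos(vc[2]),np.sin(vc[2]);d=np.array(vr[:2])-vc[:2];print("red in ch",c*d[0]+s*d[1],-s*d[0]+c*d[1])
im[mc&(np.indices(mc.shape).sum(0)%4==0)]=(255,0,255)
save("w2.png",cv2.resize(im[0:400,90:590],None,fx=1.5,fy=1.5))
E
python3 m.py
```

```text
block_pale [np.float64(0.4135547981843636), np.float64(-0.15512934378204374), np.float64(-0.43679460231242967)] -25.02648722659745 0.9439335508751112
block_dark [np.float64(0.4387353578729924), np.float64(0.00705546475770459), np.float64(0.2822129560865807)] 16.16961130767191 0.9400780379041248
red [np.float64(0.6047490459709259), np.float64(0.036240380185739995), np.float64(0.1825561445573262)] 10.459696607314944 0.9558784676354029
ch [np.float64(0.6185965511003766), np.float64(-0.011781418205647915), np.float64(0.2385938043040683)] 13.670418004593408 0.8896382130481761
red in ch -0.00210591912298665 0.049934072773014496
```

View pics/w2.png

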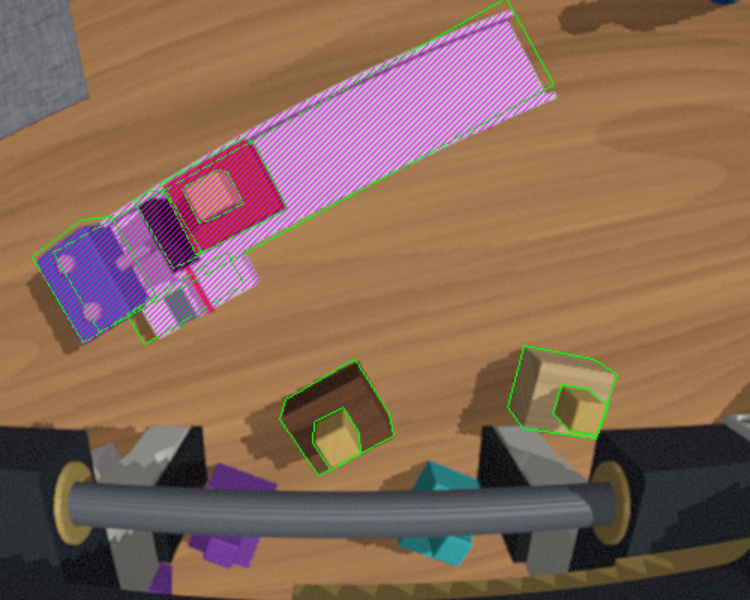

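The crop confirms the brown block at full-frame (312,280) and the pale one at (463,262). The channel fit is off because the fisheye bows its long edges, so I'll refine that in slices. Now I'll turn the tool and move above the pale block.

```bash
python3 -m creep '[[[0,0,0,0.079,0.6],[0,0,0,0.079,0.6],[0,0,0,0.079,0.6],[0,0,0,0.079,0.6],[0,0,0,0.079,0.6],[0,0,0,0.079,0.6],[0,0,0,0.079,0.6]]]'
python3 -m creep '[[[0,0,0,0.079,0.6],[0,0,0,0.079,0.6],[0,0,0,0.079,0.6],[0,0,0,0.079,0.6],[0,0,0,0.079,0.6],[0,0,0,0.079,0.6],[0,0,0,0.079,0.6],[0,0,0,0.005,0.6]]]'
python3 -m creep '[[[0.163,0.025,0.1,0,0.6],[0.163,0.025,0.1,0,0.6],[0.163,0.025,0.1,0,0.6],[0.163,0.025,0.1,0,0.6],[0.163,0.025,0.1,0,0.6],[0,0,0,0,0.6],[0,0,0,0,0.6]]]'
cat > m2.py <<'E'
from fit import *
np.set_printoptions(precision=4,suppress=True)
T=wpose();w=snapshot("wrist");pj=lambda X:wproj(w,T,X)
print(T)
im=w["frame"].copy()
for n in("block_pale","block_dark"):
    for r in nets.masks_of(w,n):
        m=r["region"].astype(bool);c=w["frame"][m].mean(0);x=wonz(w,T,r["uv"],.03);print(n,r["uv"],r["confidence"],c,m.sum())
        if r["confidence"]<.4: continue
        for A in([-.6,-.4,-.2],[.97,1.17,1.37],[.2,.35]):
            v,s=fit(pj,m,BLK,(x[0],x[1],A));print("   ",np.array(v),np.degrees(v[2]),s)
save("w3.png",im)
E
python3 m2.py
```

```text
clock: 3.92
tool_pos: [0.505, -0.0163, 0.4046]
orientation: [180.0, 0.0, -65.1]
force: [-0.2, 0.5, 0.1]
opening: 0.0532
gripper_force: 0.0
clock: 4.58
tool_pos: [0.505, -0.0163, 0.4046]
orientation: [180.0, -0.0, -115.3]
force: [0.1, 0.6, -0.0]
opening: 0.0522
gripper_force: 0.0
clock: 5.17
tool_pos: [0.4122, -0.1546, 0.3038]
orientation: [179.9, -0.1, -114.9]
force: [1.1, 0.0, 0.2]
opening: 0.0527
gripper_force: 0.0
[[-0.4216 -0.9068 -0.0023  0.4122]
 [-0.9068  0.4216 -0.0002 -0.1546]
 [ 0.0011  0.002  -1.      0.3038]
 [ 0.      0.      0.      1.    ]]
block_pale [317.1, 241.2] 0.65 [177.1108 150.8056 106.3165] 6544
    [ 0.4129 -0.1554 -0.4109] -23.545053107683422 0.9555425563030125
    [ 0.413  -0.1558  0.9431] 54.03836975303396 0.7612443292287752
    [ 0.4129 -0.1554 -0.4095] -23.461570300766585 0.9556952770872935
block_dark [364.2, 380.0] 0.93 [61.3437 41.4572 28.7862] 1286
    [ 0.4372 -0.001  -0.1315] -7.532063009089599 0.2578979971092299
    [ 0.4399 -0.0046  1.4473] 82.92470008507892 0.24397190051262574
    [ 0.4361 -0.0018 -0.0994] -5.694219238295183 0.2576499388004896
block_dark [433.9, 286.8] 0.67 [ 46.4602 117.0222 117.0176] 854
    [ 0.3341 -0.0573  0.1243] 7.1191102815529925 0.14836692147324526
    [ 0.3306 -0.0604  0.4327] 24.79013007579955 0.1487545723741508
    [ 0.3328 -0.0588  0.4094] 23.454505302620323 0.1481096080471731
block_dark [519.3, 474.1] 0.66 [66.8473 35.1947 90.2137] 262
    [ 0.3254  0.2887 -0.1173] -6.720996924009895 0.8362369337979094
    [0.3276 0.2842 1.5907] 91.142414411682 0.856140350877193
    [0.3199 0.2881 0.1167] 6.687596555793383 0.8566433566433567
```

View pics/w3.png

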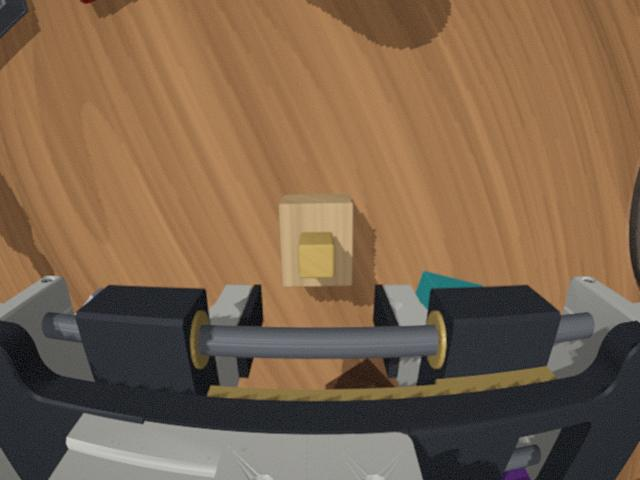

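The pale block sits centred under the fingers at (317,241), with its long side along tool x. I'll descend onto the peg, grip it and lift.

```bash
python3 -m creep '[[[0,0,0.137,-0.013,0.6],[0,0,0.137,0,0.6],[0,0,0.137,0,0.6],[0,0,0,0,0.6],[0,0,0,0,0],[0,0,0,0,0],[0,0,0,0,0],[0,0,0,0,0]]]'
python3 -m creep '[[[0,0,0,0,0],[0,0,0,0,0],[0,0,0,0,0],[0,0,-0.1,0,0],[0,0,-0.15,0,0],[0,0,-0.15,0,0],[0,0,-0.1,0,0],[0,0,0,0,0]]]'
```

```text
clock: 5.98
tool_pos: [0.4143, -0.1533, 0.224]
orientation: [-179.8, 0.1, -113.8]
force: [-0.2, 0.0, 0.2]
opening: 0.0314
gripper_force: 0.0
clock: 6.65
tool_pos: [0.4147, -0.1536, 0.3268]
orientation: [-179.6, 0.2, -113.8]
force: [1.1, -0.4, -0.8]
opening: 0.0216
gripper_force: 30.0
```

```bash
python3 -m creep '[[[0,0,0,-0.066,0],[0,0,0,-0.066,0],[0,0,0,-0.066,0],[0,0,0,-0.066,0],[0,0,0,-0.066,0],[0,0,0,-0.066,0],[0,0,0,0,0]]]'
cat >> fit.py <<'E'
def sl(x0,x1,y0,y1,z0,z1,n): 
    e=np.linspace(y0,y1,n+1);return [box(x0,x1,a,b,z0,z1) for a,b in zip(e[:-1],e[1:])]
CS=sl(-.034,.034,-.18,.18,0,.005,12)+sl(-.034,-.03,-.18,.18,0,.02,12)+sl(.03,.034,-.18,.18,0,.02,12)
def chfit(pj,mask,v0,extra=()):
    "channel, judged in y_ch -0.24..0.0 only"
    B=[place(b,v0) for b in sl(-.12,.12,-.25,.0,.02,.021,10)]
    return fit(pj,mask,CS,(v0[0],v0[1],[v0[2]]),0,extra,ign=~ren(pj,B))
def white(f):
    h=cv2.cvtColor(f,cv2.COLOR_RGB2HSV);m=((h[...,1]<50)&(h[...,2]>130)).astype(np.uint8)
    return cv2.morphologyEx(m,cv2.MORPH_CLOSE,np.ones((7,7)))>0
E
cat > off.py <<'E'
from fit import *
f=cv2.cvtColor(cv2.imread("pics/w1.png"),cv2.COLOR_BGR2RGB)
w={"fx":371.648,"fy":371.648,"cx":317.685,"cy":241.395,"mount":np.array([[-.001,-.958,-.286,.079],[1,-.001,-.001,-.001],[0,-.286,.958,.021],[0,0,0,1]])}
T=np.eye(4);T[:3,:3]=Ro.from_euler("xyz",[180,0,-15.2],degrees=True).as_matrix();T[:3,3]=[.5054,-.0182,.4043]
pj=lambda X:wproj(w,T,X)
m=white(f)
for v0 in((.613,-.01,.2),(.613,-.01,.23)):
    v,s=chfit(pj,m,v0);print(np.array(v),np.degrees(v[2]),s)
im=f.copy();im[m&(np.indices(m.shape).sum(0)%3==0)]=(255,0,255)
for b in CS+[place(PAD[0],(0,0,0))]:
    cv2.polylines(im,[cv2.convexHull(np.round(pj(place(b,v))).astype(np.int32))],True,(0,255,0),1)
save("w4.png",cv2.resize(im[0:260,100:480],None,fx=2,fy=2))
E
python3 off.py
```

```text
clock: 7.23
tool_pos: [0.4132, -0.1535, 0.322]
orientation: [180.0, 0.0, -77.9]
force: [-0.1, 0.4, -1.0]
opening: 0.0222
gripper_force: 30.0
[ 0.61354668 -0.01021918  0.21951522] 12.577295717987411 0.9948950185261425
[ 0.61354329 -0.01032743  0.21883979] 12.538596402009297 0.9949004770521467
```

View pics/w4.png

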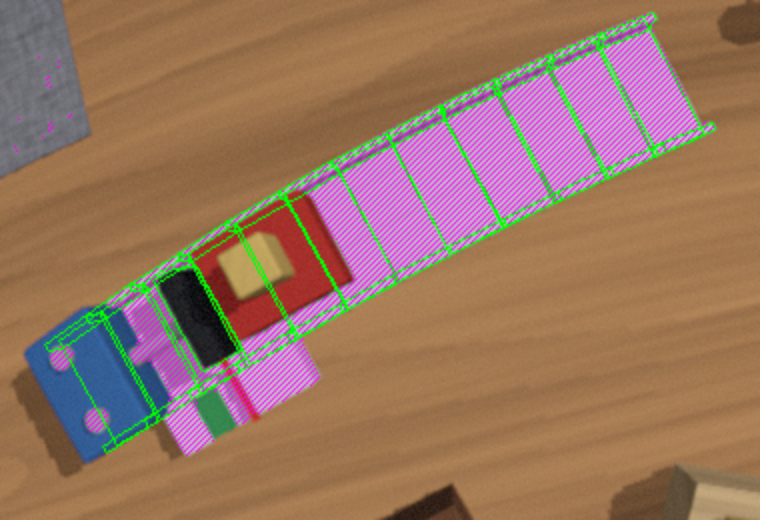

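The sliced fit matches well: channel at (0.6135, -0.0103), yaw 12.55°. Now I'll carry the pale block over the channel.

```bash
python3 -m creep '[[[-0.051,-0.162,0,-0.004,0],[-0.051,-0.162,0,0,0],[-0.051,-0.162,0,0,0],[-0.051,-0.162,0,0,0],[-0.051,-0.162,0,0,0],[-0.051,-0.162,0,0,0],[-0.051,-0.16,0,0,0],[0,0,0,0,0]]]'
python3 -m creep '[[[0,0,0.1,0,0],[0,0,0.1,0,0],[0,0,0.08,0,0],[0,0,0,0,0],[0,0,0,0,0]]]'
python3 - <<'E'
from fit import *
T=wpose();w=snapshot("wrist");pj=lambda X:wproj(w,T,X);m=white(w["frame"])
V=(.6135,-.0103,.219);print(T[:3,3])
B=[place(b,V) for b in sl(-.1,.1,-.2,-.1,.02,.021,5)]
v,s=fit(pj,m,CS,(V[0],V[1],[V[2]]),0,ign=~ren(pj,B));print(np.array(v),np.degrees(v[2]),s)
im=w["frame"].copy()
for b in CS: cv2.polylines(im,[cv2.convexHull(np.round(pj(place(b,V))).astype(np.int32))],True,(0,255,0),1)
save("w5.png",im)
E
```

```text
clock: 7.9
tool_pos: [0.6242, -0.0335, 0.3211]
orientation: [-179.9, -0.0, -77.9]
force: [1.2, -0.8, -1.0]
opening: 0.0221
gripper_force: 30.0
clock: 8.32
tool_pos: [0.6195, -0.0362, 0.2655]
orientation: [179.8, -0.0, -78.0]
force: [-0.1, 0.7, -1.2]
opening: 0.0216
gripper_force: 30.0
[ 0.61951544 -0.03623858  0.26546788]
[ 0.61329317 -0.01126967  0.2201661 ] 12.614588093923501 0.9966161342717921
```

View pics/w5.png

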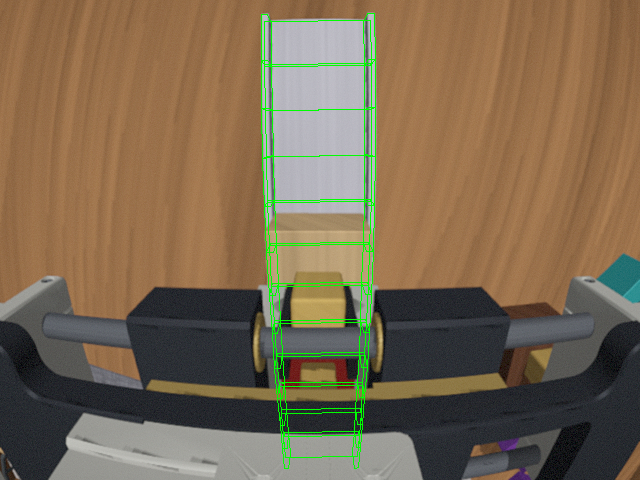

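The pale block hangs centred between the walls, at (318,240), and the channel overlay agrees. I'll lower it.

```bash
python3 -m creep '[[[0,0,0.06,-0.006,0],[0,0,0.06,0,0],[0,0,0.04,0,0],[0,0,0.02,0,0],[0,0,0.005,0,0],[0,0,0,0,0]]]'
```

```text
clock: 8.87
tool_pos: [0.6198, -0.0361, 0.2291]
orientation: [180.0, -0.0, -77.3]
force: [-0.4, -0.5, -0.9]
opening: 0.0217
gripper_force: 30.0
```

```bash
python3 -m creep '[[[0,0,0.004,0,0],[0,0,0.002,0,0],[0,0,0,0,0]]]'; python3 -m creep '[[[0,0,0,0,0.6],[0,0,0,0,0.6],[0,0,0,0,0.6],[0,0,0,0,0.6],[0,0,0,0,0.6],[0,0,0,0,0.6],[0,0,-0.1,0,0.6],[0,0,-0.2,0,0.6]]]'
python3 -m creep '[[[0,0,-0.2,0,0.6],[0,0,-0.1,0,0.6],[0,0,0,0,0.6]]]'
```

```text
clock: 9.12
tool_pos: [0.6199, -0.0361, 0.2285]
orientation: [-180.0, 0.0, -77.3]
force: [0.3, -0.3, -1.1]
opening: 0.0221
gripper_force: 30.0
clock: 9.78
tool_pos: [0.6181, -0.0363, 0.284]
orientation: [179.5, 0.1, -77.3]
force: [0.9, 0.5, -0.2]
opening: 0.0525
gripper_force: 0.0
clock: 10.03
tool_pos: [0.6213, -0.036, 0.3546]
orientation: [-179.5, -0.1, -77.2]
force: [0.5, -0.7, -0.4]
opening: 0.0527
gripper_force: 0.0
```

```bash
python3 -m creep '[[[-0.069,0.14,0.02,0,0.6],[-0.069,0.14,0.04,0,0.6],[-0.069,0.14,0.04,0,0.6],[-0.069,0.14,0.04,0,0.6],[-0.069,0.14,0.04,0,0.6],[-0.069,0.14,0.04,0,0.6],[0,0,0,-0.038,0.6],[0,0,0,0,0.6]]]'
sed -i 's/("block_pale","block_dark")/("block_dark",)/; s/<.4: continue/<.4 or c.mean()>70 or c[2]>c[1]+20 : continue/; s/for A in.*:$/for A in([.1,.28,.45],):/' m2.py; python3 m2.py
```

```text
clock: 10.7
tool_pos: [0.4361, 0.0077, 0.3042]
orientation: [180.0, 0.0, -73.6]
force: [0.1, -0.3, 0.6]
opening: 0.0523
gripper_force: 0.0
[[ 0.2819 -0.9594 -0.0001  0.4361]
 [-0.9594 -0.2819  0.0001  0.0077]
 [-0.0001  0.0001 -1.      0.3042]
 [ 0.      0.      0.      1.    ]]
block_dark [319.6, 237.0] 0.91 [126.8932  93.1704  61.2065] 6590
block_dark [350.9, 373.7] 0.67 [101.1901  55.4121 130.6183] 2473
```

View pics/w3.png

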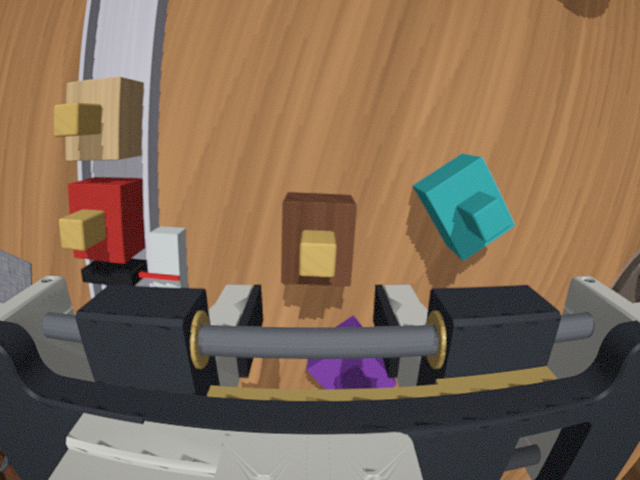

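The dark brown block is centred under the fingers, with its peg at (318,253). The pale block lies in the channel behind the red one. I'll grip the dark block.

```bash
python3 -m creep '[[[0,0,0.134,0,0.6],[0,0,0.134,0,0.6],[0,0,0.134,0,0.6],[0,0,0,0,0.6],[0,0,0,0,0],[0,0,0,0,0],[0,0,0,0,0],[0,0,0,0,0]]]'
python3 -m creep '[[[0,0,0,0,0],[0,0,0,0,0],[0,0,0,0,0],[0,0,0,0,0],[0,0,-0.1,0,0],[0,0,-0.15,0,0],[0,0,-0.15,0,0],[0,0,-0.1,0.04,0]]]'
```

```text
clock: 11.47
tool_pos: [0.4384, 0.0079, 0.2252]
orientation: [-179.8, 0.0, -73.9]
force: [0.6, 0.1, 0.4]
opening: 0.0315
gripper_force: 0.0
clock: 12.13
tool_pos: [0.438, 0.0077, 0.3265]
orientation: [-179.9, 0.0, -77.4]
force: [0.9, 0.8, -2.4]
opening: 0.0215
gripper_force: 30.0
```

```bash
python3 -m creep '[[[0.111,-0.12,0,0,0],[0.111,-0.12,0,0,0],[0.111,-0.12,0,0,0],[0.111,-0.12,0,0,0],[0.111,-0.12,0,0,0],[0.111,-0.12,0,0,0],[0.111,-0.12,0,0,0],[0,0,0,0,0]]]'
python3 -m creep '[[[0,0,0.1,0,0],[0,0,0.1,0,0],[0,0,0.1,0,0],[0,0,0,0,0],[0,0,0,0,0],[0,0,0,0,0]]]'
python3 - <<'E'
from h import *
T=wpose();V=np.array([.6135,-.0108]);a=.2195
d=T[:2,3]-V;print(np.cos(a)*d[0]+np.sin(a)*d[1],-np.sin(a)*d[0]+np.cos(a)*d[1])
w=snapshot("wrist");save("w6.png",w["frame"])
E
```

```text
clock: 12.8
tool_pos: [0.6394, -0.1099, 0.3225]
orientation: [-180.0, -0.1, -77.5]
force: [1.6, -0.3, -1.3]
opening: 0.0218
gripper_force: 30.0
clock: 13.3
tool_pos: [0.6359, -0.1075, 0.2649]
orientation: [-180.0, -0.0, -77.4]
force: [-0.0, 0.1, -1.4]
opening: 0.0217
gripper_force: 30.0
0.0008446269360864386 -0.09923092994832716
```

View pics/w6.png

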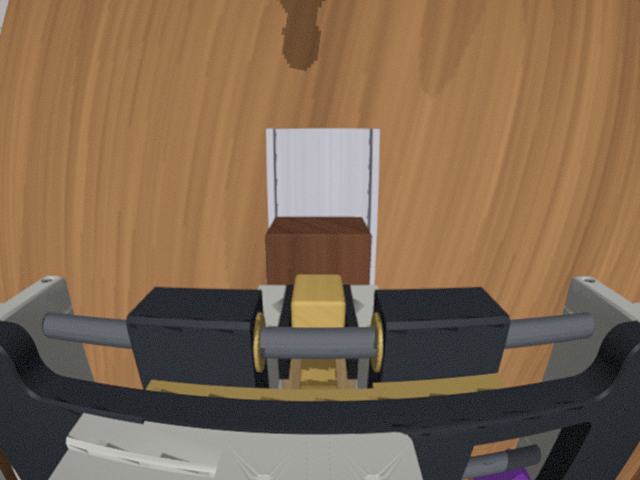

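Dark block (267–371) is held level between the walls (266–380), about 1.5 mm left of centre. I'll correct that and lower it.

```bash
python3 -m creep '[[[0,0.008,0.06,0,0],[0,0,0.06,0,0],[0,0,0.04,0,0],[0,0,0.02,0,0],[0,0,0.004,0,0],[0,0,0.002,0,0],[0,0,0,0,0]]]'
python3 -m creep '[[[0,0,0,0,0.6],[0,0,0,0,0.6],[0,0,0,0,0.6],[0,0,0,0,0.6],[0,0,0,0,0.6],[0,0,0,0,0.6],[0,0,-0.1,0,0.6],[0,0,-0.15,0,0.6]]]'
```

```text
clock: 13.93
tool_pos: [0.6336, -0.1077, 0.2292]
orientation: [180.0, -0.0, -77.4]
force: [-9.5, 3.0, 19.2]
opening: 0.0218
gripper_force: 30.0
clock: 14.6
tool_pos: [0.6328, -0.1079, 0.2737]
orientation: [179.6, 0.1, -77.5]
force: [2.0, -0.1, -0.8]
opening: 0.0525
gripper_force: 0.0
```

Contact came with a side force, so I'll back off and check how the dark block lies.

```bash
python3 -m creep '[[[0,0,-0.15,0,0],[0.1,0,-0.15,0,0],[0.15,0,0,0,0],[0.1,0,0,0,0],[0,0,0,0,0],[0,0,0,0,0]]]'
cat > m3.py <<'E'
from fit import *
np.set_printoptions(precision=4,suppress=True)
import sys
V=np.array([.6135,-.0108]);a=.2195
s,d=snapshot("scene"),snapshot("side")
for n in("block_red","block_pale","block_dark","pad"):
    out=[]
    for p in(s,d):
        for r in nets.masks_of(p,n):
            x=onz(p,r["uv"],.035);e=x[:2]-V;y=-np.sin(a)*e[0]+np.cos(a)*e[1];xx=np.cos(a)*e[0]+np.sin(a)*e[1]
            if abs(xx)<.05 and abs(y)<.2:
                m=r["region"].astype(bool)
                if n=="pad": out.append((xx,y));continue
                v,sc=fit(lambda X:proj(p,X),m,BLK,(x[0],x[1],[a]),.005);e=np.array(v[:2])-V
                out.append(np.array([np.cos(a)*e[0]+np.sin(a)*e[1],-np.sin(a)*e[0]+np.cos(a)*e[1],np.degrees(v[2]-a),sc,r["confidence"]]))
    print(n,*out)
T=wpose();w=snapshot("wrist");o=w["frame"][0:480]
A=lambda p:cv2.resize(p["frame"][180:310,250:400],None,fx=2.6,fy=2.6,interpolation=cv2.INTER_CUBIC)
c=np.hstack([A(s),A(d)]);print(c.shape)
c=np.vstack([c,np.hstack([cv2.resize(o,(340,255)),np.zeros((255,c.shape[1]-340,3),np.uint8)])])[:600,:800];save(sys.argv[1],c)
E
python3 m3.py s7.png
```

```text
clock: 15.1
tool_pos: [0.649, -0.1772, 0.3362]
orientation: [180.0, 0.0, -77.6]
force: [-0.4, -0.3, 0.2]
opening: 0.0181
gripper_force: 0.0
block_red [-0.004   0.0494  1.9426  0.7918  0.65  ] [ 0.004   0.0525 -4.6653  0.8463  0.7   ]
block_pale [-0.0022 -0.0261  7.5534  0.8     0.55  ] [ 0.0061 -0.0213 -2.3089  0.6923  0.7   ]
block_dark [-0.0039 -0.1006 11.2926  0.836   0.67  ] [ 0.0017 -0.0976  5.5174  0.9108  0.66  ]
pad (np.float64(-0.007654787352206576), np.float64(0.10330893306706737)) (np.float64(-0.029884406076489126), np.float64(0.051027233377918146))
(338, 780, 3)
```

View pics/s7.png

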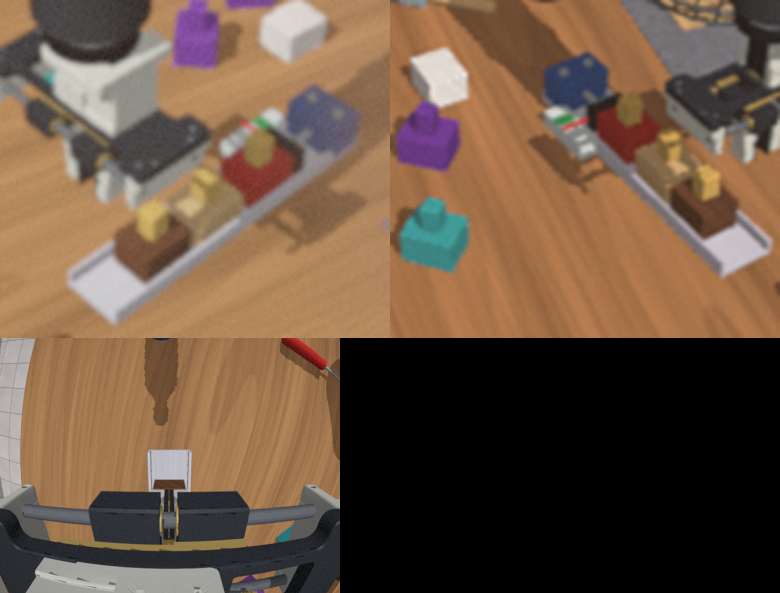

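That last crop shows the dark block seated in the channel behind the pale and red ones, with the gripper clear. I've used my picture budget, so from here I go by numbers. I'll lower the shut fingers behind the dark block's end face.

```bash
python3 -m creep '[[[0,-0.008,0.1,0,0],[0,0,0.18,0,0],[0,0,0.18,0,0],[0,0,0.15,0,0],[0,0,0.05,0,0],[0,0,0,0,0],[0,0,0,0,0]]]'
cat > st.py <<'E'
from h import *
V=np.array([.6135,-.0108]);a=.2195
o=telemetry.get_obs();e=np.array(o["tool_pos"][:2])-V;f=o["force"]
print("x %.4f y %.4f Fy %.2f Fx %.2f Fz %.2f"%(np.cos(a)*e[0]+np.sin(a)*e[1],-np.sin(a)*e[0]+np.cos(a)*e[1],-np.sin(a)*f[0]+np.cos(a)*f[1],np.cos(a)*f[0]+np.sin(a)*f[1],f[2]),o["tool_pos"],o["orientation"],o["opening"])
E
python3 st.py
```

```text
clock: 16.23
tool_pos: [0.6513, -0.1759, 0.2054]
orientation: [180.0, -0.0, -77.4]
force: [-0.3, 0.2, -0.1]
opening: 0.0005
gripper_force: 0.0
x 0.0009 y -0.1694 Fy 0.30 Fx -0.23 Fz -0.09 [ 0.65127021 -0.17590377  0.20535555] [ 1.79998381e+02 -3.27668314e-02 -7.74268289e+01] 0.0004634395422008024
```

```bash
python3 -m creep '[[[-0.02,0,0,0,0],[-0.03,0,0,0,0],[-0.03,0,0,0,0],[-0.02,0,0,0,0],[-0.015,0,0,0,0],[-0.015,0,0,0,0],[-0.015,0,0,0,0],[-0.015,0,0,0,0]]]'; python3 st.py
python3 -m creep '[[[-0.015,0,0,0,0],[-0.015,0,0,0,0],[-0.015,0,0,0,0],[-0.015,0,0,0,0],[-0.015,0,0,0,0],[-0.015,0,0,0,0],[-0.015,0,0,0,0],[-0.015,0,0,0,0]]]'; python3 st.py
```

```text
clock: 16.9
tool_pos: [0.6439, -0.1446, 0.2051]
orientation: [-180.0, -0.0, -77.4]
force: [1.0, -2.4, 2.4]
opening: 0.0005
gripper_force: 1.3
x 0.0006 y -0.1372 Fy -2.61 Fx 0.49 Fz 2.39 [ 0.64392342 -0.14457787  0.20512105] [-1.79961269e+02 -3.94997773e-02 -7.74387883e+01] 0.0005298861725203652
clock: 17.57
tool_pos: [0.6385, -0.121, 0.2049]
orientation: [-180.0, -0.0, -77.5]
force: [0.4, -4.8, 3.4]
opening: -0.0001
gripper_force: 2.3
x 0.0004 y -0.1131 Fy -4.74 Fx -0.65 Fz 3.36 [ 0.63853917 -0.12104992  0.20485771] [-1.79982139e+02 -1.41816582e-02 -7.74603625e+01] -9.897796179085354e-05
```

```bash
python3 -m creep '[[[0,0,0,0,0],[0,0,0,0,0],[0,0,0,0,0],[0,0,0,0,0]]]'; python3 st.py
cat > tilt.py <<'E'
from fit import *
np.set_printoptions(precision=4,suppress=True)
V=np.array([.6135,-.0108]);a=.2195
C=np.array([[np.cos(a),-np.sin(a),0],[np.sin(a),np.cos(a),0],[0,0,1]])
P=[snapshot("scene"),snapshot("side")]
def toch(x): return C.T@(x-np.r_[V,0])
for n in("block_dark","block_pale","block_red"):
    M=[]
    for p in P:
        for r in nets.masks_of(p,n):
            e=toch(onz(p,r["uv"],.03))
            if abs(e[0])<.04 and -.2<e[1]<.1 : M.append((p,r["region"].astype(bool),e));break
    if not M: print(n,"none");continue
    y0=np.mean([m[2][1] for m in M])
    def f(v,full=False):
        R=Ro.from_euler("xyz",[v[2]*20,v[4]*20,v[3]*20]).as_matrix();s=0
        for p,m,_ in M:
            q=ren(lambda X:proj(p,X),[((B@R.T)+[v[0],v[1],.005+v[5]])@C.T+np.r_[V,0] for B in BLK]);s+=(q&m).sum()/(q|m).sum()
        return 1-s/len(M)
    x=np.array([0,y0,0,0,0,0])
    for k in range(3): x=minimize(f,x,method="Nelder-Mead",options=dict(initial_simplex=np.vstack([x]+[x+d for d in np.diag([.006]*6)*(-1)**k]),maxfev=400)).x
    print(n,len(M),"xy",x[:2],"pitch,yaw,roll deg",np.degrees(x[[2,3,4]]*20),"dz",x[5],1-f(x))
    print("    flat:",1-minimize(lambda u:f(np.r_[u,0,0,0,0]),x[:2],method="Nelder-Mead").fun)
E
python3 tilt.py
```

```text
clock: 17.9
tool_pos: [0.638, -0.1209, 0.204]
orientation: [179.9, 0.0, -77.5]
force: [-0.7, -0.2, -0.1]
opening: 0.0005
gripper_force: 0.0
x -0.0000 y -0.1128 Fy -0.05 Fx -0.71 Fz -0.12 [ 0.63803846 -0.12086305  0.20401291] [ 1.79926251e+02  4.86745003e-02 -7.74769863e+01] 0.0005326132938443793
block_dark 2 xy [ 0.0085 -0.0629] pitch,yaw,roll deg [ 39.7703 -13.0418 -25.9161] dz -0.05872118654968448 0.06628606591002328
    flat: 0.04597200929726519
block_pale 1 xy [-0.0421  0.0518] pitch,yaw,roll deg [ 22.6719 -18.0707  41.2035] dz -0.023663739052976265 0.48130841121495327
    flat: 0.3226788432267884
block_red 2 xy [-0.0031  0.0567] pitch,yaw,roll deg [ 7.8016 -2.3529  4.5663] dz 0.004231578486637979 0.6527168615984406
    flat: 0.6241983163517955
```

```bash
python3 -m creep '[[[-0.015,0,0,0,0],[-0.015,0,0,0,0],[-0.015,0,0,0,0],[0,0,0,0,0],[0,0,0,0,0]]]'; python3 st.py
python3 -m creep '[[[-0.01,0,0,0,0],[-0.01,0,0,0,0],[-0.01,0,0,0,0],[0,0,0,0,0],[0,0,0,0,0]]]'; python3 st.py
python3 -m creep '[[[-0.01,0,0,0,0],[-0.01,0,0,0,0],[0,0,0,0,0],[0,0,0,0,0]]]'; python3 st.py
```

```text
clock: 18.72
tool_pos: [0.6365, -0.112, 0.2047]
orientation: [-180.0, 0.0, -77.4]
force: [-0.2, 0.5, -0.5]
opening: 0.0006
gripper_force: 0.0
x 0.0004 y -0.1038 Fy 0.54 Fx -0.08 Fz -0.55 [ 0.63649327 -0.11198889  0.20469609] [-1.79998309e+02  1.23239133e-02 -7.74385485e+01] 0.0005534253492609651
clock: 19.13
tool_pos: [0.6353, -0.1065, 0.2047]
orientation: [-180.0, -0.0, -77.5]
force: [1.8, -1.8, 0.3]
opening: 0.0006
gripper_force: 1.3
x 0.0005 y -0.0981 Fy -2.20 Fx 1.37 Fz 0.28 [ 0.63530921 -0.10646923  0.20473065] [-1.79985996e+02 -5.74007278e-04 -7.74577152e+01] 0.0006102145247700193
clock: 19.47
tool_pos: [0.6345, -0.1028, 0.2047]
orientation: [-180.0, -0.0, -77.5]
force: [1.5, -4.7, -0.5]
opening: 0.0004
gripper_force: 2.2
x 0.0005 y -0.0943 Fy -4.92 Fx 0.42 Fz -0.47 [ 0.63447918 -0.10275969  0.2047403 ] [-1.79986207e+02 -1.17006348e-02 -7.74577379e+01] 0.0003939969708305697
```

```bash
python3 -m creep '[[[-0.01,0,0,0,0],[-0.01,0,0,0,0],[-0.01,0,0,0,0],[-0.01,0,0,0,0],[-0.007,0,0,0,0],[0,0,0,0,0],[0,0,0,0,0],[0,0,0,0,0]]]'; python3 st.py
cat > ptr.py <<'E'
from fit import *
V=np.array([.6135,-.0108]);a=.2195
C=np.array([[np.cos(a),-np.sin(a),0],[np.sin(a),np.cos(a),0],[0,0,1]])
toch=lambda x:C.T@(x-np.r_[V,0])
T=wpose()
for nm in("scene","side","wrist"):
    p=snapshot(nm);pj=(lambda X:wproj(p,T,X)) if nm=="wrist" else (lambda X:proj(p,X))
    N=8
    ys=np.arange(.072,.158,.001);xs=np.arange(-.057,-.037,.001)
    G=np.array([[x,y,.02] for y in ys for x in xs])@C.T+np.r_[V,0]
    q=pj(G).astype(np.float32).reshape(len(ys),len(xs),2)
    im=cv2.remap(p["frame"],q[...,0],q[...,1],cv2.INTER_LINEAR).astype(float)
    b=im.mean(1);red=b[:,0]-np.maximum(b[:,1],b[:,2]);gr=b[:,1]-np.maximum(b[:,0],b[:,2])
    print(nm);print(" y  ",*["%4d"%(1000*y) for y in ys[::3]]);print(" red",*["%4d"%v for v in red[::3]]);print(" grn",*["%4d"%v for v in gr[::3]])
    for n in("band","pad"):
        for r in nets.landmark_of(p,n)[:1]:
            x=wonz(p,T,r["uv"],.02 if n=="band" else .006) if nm=="wrist" else onz(p,r["uv"],.02 if n=="band" else .006);print("  ",n,r["confidence"],toch(x))
E
python3 ptr.py
```

```text
clock: 20.13
tool_pos: [0.6325, -0.0941, 0.2048]
orientation: [-180.0, -0.0, -77.5]
force: [2.2, -7.3, -1.4]
opening: 0.0005
gripper_force: 3.9
x 0.0004 y -0.0854 Fy -7.60 Fx 0.51 Fz -1.40 [ 0.63251853 -0.09409262  0.20481267] [-1.79988510e+02 -4.25026441e-02 -7.74652298e+01] 0.0005485205849239396
scene
 y     72   75   78   81   84   87   90   93   96   99  102  105  108  111  114  117  120  123  126  129  132  135  138  141  144  147  150  153  156
 red    6    5    5    6    6    5    5    5    5    3    0   -5   -5    9   31   38   26   15   11    9    9    9   12   19   25   27   24   20   13
 grn   -6   -5   -5   -6   -6   -5   -5   -5   -5   -3    0    5    5   -9  -31  -38  -26  -15  -11   -9   -9   -9  -12  -19  -25  -27  -24  -20  -15
   band 0.65 [-0.04000417  0.11034535  0.02      ]
   pad 0.53 [-2.63774397e-05  1.17419923e-01  6.00000000e-03]
side
 y     72   75   78   81   84   87   90   93   96   99  102  105  108  111  114  117  120  123  126  129  132  135  138  141  144  147  150  153  156
 red   -2   -2   -2   -2   -2   -2   -2   -1   -1   -1   -3  -12  -25  -22   18   69   77   42    8   -2   -3   -1    0    3    8   13   16   15   15
 grn    2    2    2    2    2    2    2    1    1    1    3   10   22   22  -18  -69  -77  -42   -8    2    3    1    0   -3   -8  -13  -16  -15  -15
   band 0.84 [-0.05275688  0.10299747  0.02      ]
   pad 0.42 [-0.01396369  0.10224056  0.006     ]
wrist
 y     72   75   78   81   84   87   90   93   96   99  102  105  108  111  114  117  120  123  126  129  132  135  138  141  144  147  150  153  156
 red    0    0    0    0    0    0    0    0    0    0    0    0    0    0    0    0    0    0    0    0    0    0    0    0    0    0    0    0    0
 grn    0    0    0    0    0    0    0    0    0    0    0    0    0    0    0    0    0    0    0    0    0    0    0    0    0    0    0    0    0
```

```bash
cat > ref.py <<'E'
from fit import *
V=np.array([.6135,-.0108]);a=.2195
C=np.array([[np.cos(a),-np.sin(a),0],[np.sin(a),np.cos(a),0],[0,0,1]])
ys=np.arange(.06,.165,.0005);xs=np.arange(-.054,-.039,.001)
G=np.array([[x,y,.02] for y in ys for x in xs])@C.T+np.r_[V,0]
def pr(p,f):
    q=proj(p,G).astype(np.float32).reshape(len(ys),len(xs),2)
    b=cv2.remap(f,q[...,0],q[...,1],cv2.INTER_LINEAR).astype(float).mean(1)
    red=np.clip(b[:,0]-b[:,1]-12,0,None)*(ys<.135);gr=np.clip(b[:,1]-b[:,0]-4,0,None)*(ys<.135)
    k=red>.4*red.max();s=lambda w,m:(w*ys)[m].sum()/w[m].sum()
    g=gr>.3*gr.max();print("red c %.4f  green c %.4f  span %.4f %.4f"%(s(red,k),s(gr,g),ys[g].min(),ys[g].max()),red.max(),gr.max())
for n in("scene","side"):
    p=snapshot(n);print(n);pr(p,cv2.cvtColor(cv2.imread(f"pics/{n}.png"),cv2.COLOR_BGR2RGB));pr(p,p["frame"])
E
python3 ref.py
```

```text
scene
red c 0.0980  green c 0.1151  span 0.1090 0.1220 28.200000000000017 43.266666666666666
red c 0.1166  green c 0.1060  span 0.1030 0.1085 25.666666666666657 7.7333333333333485
side
red c 0.1011  green c 0.1162  span 0.1090 0.1240 68.46666666666668 58.199999999999996
red c 0.1190  green c 0.1087  span 0.1050 0.1120 77.06666666666668 26.19999999999999
```

```bash
python3 -m creep '[[[-0.007,0,0,0,0],[-0.007,0,0,0,0],[0,0,0,0,0],[0,0,0,0,0],[0,0,0,0,0]]]'; python3 st.py; python3 ref.py; python3 -m creep '[[[0,0,0,0,0],[0,0,0,0,0],[0,0,0,0,0],[0,0,0,0,0],[0,0,0,0,0]]]'; python3 st.py;  python3 m3.py s8.png
```

```text
clock: 21.1
tool_pos: [0.632, -0.0916, 0.2049]
orientation: [-180.0, -0.1, -77.5]
force: [2.3, -9.4, -1.2]
opening: 0.0005
gripper_force: 4.7
x 0.0004 y -0.0829 Fy -9.73 Fx 0.22 Fz -1.19 [ 0.63196705 -0.09162275  0.20486361] [-1.79989689e+02 -6.03812864e-02 -7.74660454e+01] 0.0005423254111030181
scene
red c 0.0980  green c 0.1151  span 0.1090 0.1220 28.200000000000017 43.266666666666666
red c 0.1189  green c 0.1079  span 0.1045 0.1110 26.53333333333333 16.0
side
red c 0.1011  green c 0.1162  span 0.1090 0.1240 68.46666666666668 58.199999999999996
red c 0.1215  green c 0.1103  span 0.1060 0.1140 77.6 38.33333333333334
clock: 21.62
tool_pos: [0.632, -0.0916, 0.2049]
orientation: [-180.0, -0.1, -77.5]
force: [2.5, -8.9, -1.3]
opening: 0.0003
gripper_force: 4.7
x 0.0005 y -0.0829 Fy -9.23 Fx 0.46 Fz -1.30 [ 0.63200995 -0.09161143  0.20490577] [-1.79982658e+02 -6.12849559e-02 -7.74636456e+01] 0.00031677713479061055
block_red [-0.0058  0.0921 12.9891  0.6439  0.97  ] [  0.0065   0.092  -10.2543   0.6486   0.74  ]
block_pale [-0.014   0.0286  5.7296  0.2712  0.54  ] [-0.0118 -0.0649 46.0359  0.0476  0.49  ]
block_dark [-0.0095 -0.0522 45.0658  0.0886  0.4   ]
pad (np.float64(-0.04469876249756512), np.float64(-0.08541939716006006)) (np.float64(-0.030829022665225417), np.float64(0.10933717935382734))
(338, 780, 3)
```

```bash
python3 -c "
from plant import workorder
print(workorder.close_job())"
```

```text
the job is handed in; nothing more can be done
None
```

The row of red, pale and dark blocks is closed up in the channel, and the arm is still holding a steady push of about 9.5 N, with the pointer about 20.5 mm in (20 mm is mid-band). The gripper hid the blocks at the end, so I judged the closed row by force and distances rather than by sight; the job is handed in.

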